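# Top up the gift-tin dispenser on the jewellery stall

## Robot

A 6-joint arm with a two-finger parallel gripper is mounted at the origin on the work surface. World frame = base frame: x ahead of the robot, y to its left, z up, the work surface at z = 0. Lengths are in mm, angles in rad, forces in N, time in s.
With the tool pointing down it reaches from about 275 to 750 mm from the base axis. Payload 10.2 kg.
Tool frame: the origin (TCP) lies at the very end of the fingers, on their centre line; the grasp point (between the pads) lies 19 mm behind it; x points along the fingers, y is the direction in which the jaws open and shut, and the axes are right-handed (so a half turn about x gives the same grasp; the last joint's range is limited). The gripper opens to 85 mm and grips with 20 to 120 N. Pads are 22 mm wide; open, the fingers measure 114 mm over their backs; the gripper's body (76 mm by 85 mm) begins 54 mm behind the grasp point. The pads swing forward as they close: fully open they stand 13 mm farther back than shut.
Start: joints at [0.962, 0.313, 1.498, -0, 1.331, -0.223], TCP at [197.571, 486.412, 231.294] pointing down, gripper open.
Joint ranges: [-2.94, 2.94], [-0.97, 2.17], [0.19, 2.56], [-1.23, 4.37], [0.02, 3.11], [-2.88, 2.88]. Speed limits (rad/s): [2.39, 2.39, 3.01, 3.14, 3.14, 3.14].

## Interface

Orientations are given as a unit quaternion [w, x, y, z].
In Python, from rig import ctrl, viewer, finish_job gives the robot as it stands.
- The arm moves only by the tool carry_out, never from a script. Its argument "targets" is a list of rows, each an object of numbers: "x", "y", "z": the shift along the world's x, y, z in m; "ax", "ay", "az": the turn, a rotation vector about the world's x, y, z in rad; "hand": the opening, from -1 (shut) to 1 (fully open). A call has 1 to 5 rows; each row is the pose to reach, as a shift and turn from the pose commanded when the call began; what a row does not reach only later rows make up. A row lasts 1/8 s, in which the tool goes at most 62.5 mm and 10.7 degrees, less where a joint would pass 70% of its speed; a pose out of reach is approached as far as the arm can. A call with a gripper value outside its range is refused whole. The fingers move at their own pace and stop on an object; "grip_force" is the grip in N (left out, the last holds). Time passes only in rows, so rows that repeat a pose let the fingers close. It gives the time, the measured TCP pose, the force and the opening at its end, in the units of the state.
- ctrl.sense(): the state, without advancing time (a new reading comes with each control period).
- viewer.capture(name): name is "side" or "top" or "wrist"; returns the picture (400x640x3 uint8, blue, green, red); there is no depth.
- viewer.camera_info(name): a dict with "fx", "fy", "cx", "cy" (pixels), "R" (3x3) and "t" (3): a world point X has camera coordinates R X + t. Camera axes: x right, y down, z forward; pixel columns grow to the right and rows downward; lengths in mm; the calibration is good to about 2 mm. A picture is of the moment at which its call begins: read the wrist's pose just before it. camera_info takes no time and is no camera call; for the wrist camera it gives the pose at the moment of the call.
- finish_job(): hands the job in, once; it reports no verdict.
The state is a dict: "time_s": time; "joints": joint angles; "dq": joint speeds; "tau": joint torques, N m; "eef_pos": TCP position; "ee_rot": TCP orientation; "force": force on the tool from outside, world axes, zero at the start; "wrist_torque": the same for the moment, N m; "grip_width": opening from 0.0 (shut) to 1.0 (fully open).
Only numpy, scipy, OpenCV 4.12 (cv2) and the standard library are available. Lean on these libraries where they do the work, as an engineer would, in place of code of your own. Each camera call takes 0.05 s, during which the arm holds its last target. There are 200 camera calls.

## Task

Top up the sprung wooden dispenser on the jewellery stall: take the loose round tin that is the same size as the one already in it, stand it upright on top of that tin in the mouth, and press the pile straight down until the new tin's lid is about level with the rim. Then let go; it stays where you leave it.

Things in the scene. Friction and masses are not known exactly. Their poses are not given: they have to be found in the camera images.
- tin_center (a point): The tin to load: a plain closed round grey metal tin with a flat lid and a thin dark seam, 56 mm in diameter and 50 mm high, about 120 g, standing upright loose on the table. The point is its centre, 25 mm above its underside; z is its axis. Other tins stand about, 150 mm or more away centre to centre: a slimmer round one (38 mm across, 50 mm high), a square one (56 mm, 50 mm high) and a wide flat round one (84 mm across, 26 mm high); they are not to be loaded.
- rim (a point): Centre of the mouth of the dispenser, level with the top of its rim, 120 mm above the table. The dispenser is fixed to the table: an upright square wooden well, 90 mm wide outside and 74 mm inside (walls 8 mm), on a 114 mm square foot, with a slot down the middle of each side. z is up; x and y are along its sides.
- pile_tin_center (a point): The tin already in the dispenser, the same kind (56 mm across, 50 mm high), standing on the spring platform inside the well; its lid starts 6 mm below the rim. The point is its centre, 25 mm below its lid.
- platform (a joint): How far the spring platform in the well has sunk, in m: 0 at the top, where it starts, 0.048 at its bottom stop. A spring carries the pile and a friction brake holds the platform wherever it is left, so the weight of a tin does not move it: it takes a push of about 7 to 10 N. With two tins on it, the upper lid is level with the rim at 0.044 (and 4 mm below the rim at the stop).
There are look-alikes about, which are no part of the job. Leave any pink, red or turquoise look-alike of the part that bears pile_tin_center alone.

How it is judged:
By the outcome, as a careful person would: the job done as asked, in the order asked, and still so for the second after the job is handed in, with the robot touching nothing.
It also fails if it takes over 42 s, if anything falls off the work surface, if the arm or the gripper's body presses on something with over 40 N, if the wrist force passes 120 N, or if a joint passes its speed limit or range.

## Working session

There is one attempt and no reset: what is moved stays moved. The work goes in short steps, Python scripts to look and compute and a tool call to move; the robot and the scene stay as the last step left them, time stands still between calls to the robot, and variables do not carry over. Pictures are saved under pics/ and viewed, about 8 in all and at most 12, crops included, and the job is handed in when it is done.

Besides the shell and the picture viewer there is one more tool, called in YAML: its name, and indented under it one key for each argument. carry_out: Moves the arm, as the interface text tells. Its arguments: {"type":"object","properties":{"targets":{"type":"array"},"grip_force":{"type":"number"}},"required":["targets"]}

```bash
mkdir -p pics; ls; python3 - <<'E'
from rig import ctrl, viewer
import cv2
print(ctrl.sense())
for n in ("side","top"):
    cv2.imwrite(f"pics/{n}0.png",viewer.capture(n)); print(n,viewer.camera_info(n))
E
```

```text
pics
{'time_s': 0.0, 'joints': array([ 9.61612876e-01,  3.13487566e-01,  1.49844062e+00, -2.27492865e-05,
        1.33096566e+00, -2.23377651e-01]), 'dq': array([-7.40644179e-04, -5.85430585e-04, -5.47315464e-04,  9.14946909e-04,
       -5.09603937e-04,  7.20485969e-05]), 'tau': array([ 8.42413465e-04, -4.12266541e+01, -2.59740239e+01, -1.33097215e-04,
        4.15167669e-03,  6.75938665e-07]), 'eef_pos': array([197.41966457, 486.19760237, 230.71451274]), 'ee_rot': array([ 0.69381261,  0.13513274,  0.69417036, -0.13598056]), 'force': array([1.23605578, 0.80517508, 0.63195881]), 'wrist_torque': array([-0.02308071,  0.01960166, -0.03608038]), 'grip_width': 1.001157120639735}
side {'fx': 386.53041644616627, 'fy': 386.53041644616627, 'cx': 319.329016824311, 'cy': 204.7751747784118, 'R': array([[-0.9964613 , -0.08271955,  0.01491161],
       [-0.0644255 ,  0.63771868, -0.76757035],
       [ 0.05398366, -0.76581483, -0.64079124]]), 't': array([479.89981204,  49.76901745, 901.75933529])}
top {'fx': 414.96253901954907, 'fy': 414.96253901954907, 'cx': 322.9699845679386, 'cy': 195.47366404900293, 'R': array([[ 0.06816142, -0.99767242,  0.00193969],
       [-0.97629825, -0.06710118, -0.20576481],
       [ 0.20541603,  0.0121315 , -0.97859955]]), 't': array([102.43933154, 476.75879489, 902.24555719])}
```

View pics/top0.png

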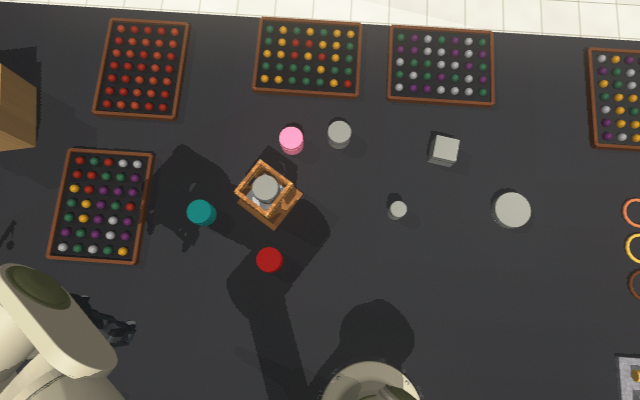

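View pics/side0.png

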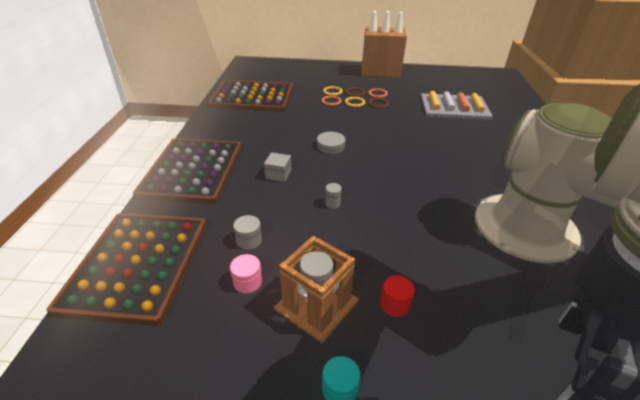

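The top view shows these grey candidates:
- round (339,133)
- slim (398,209)
- square (445,149)
- wide flat (512,210)
- the one already in the well (266,187)

The look-alikes are pink (291,138), turquoise (201,212) and red (268,260). By the description I choose (339,133), and will check its size. The dispenser is at (267,190).

```bash
cat > h.py <<'E'
import numpy as np, cv2
from rig import viewer
def ray(n,uv,ci=None):
    c=ci or viewer.camera_info(n); R=np.array(c["R"]); t=np.array(c["t"])
    d=R.T@np.array([(uv[0]-c["cx"])/c["fx"],(uv[1]-c["cy"])/c["fy"],1.]); return -R.T@t,d/np.linalg.norm(d)
def onz(n,uv,z,ci=None):
    o,d=ray(n,uv,ci); return o+d*(z-o[2])/d[2]
def cross(r1,r2):
    A=np.array([r1[1],-r2[1]]).T; s=np.linalg.lstsq(A,r2[0]-r1[0],rcond=None)[0]
    a,b=r1[0]+s[0]*r1[1],r2[0]+s[1]*r2[1]; return (a+b)/2,np.linalg.norm(a-b)
def grey(im,lo=85,sat=60):
    h=cv2.cvtColor(im,cv2.COLOR_BGR2HSV); return ((h[...,1]<sat)&(h[...,2]>lo)).astype(np.uint8)*255
def blob(m,uv):
    n,l,s,c=cv2.connectedComponentsWithStats(m); k=l[int(uv[1]),int(uv[0])]; return s[k],c[k]
E
python3 - <<'E'
from h import *
T=cv2.imread("pics/top0.png");S=cv2.imread("pics/side0.png")
g=grey(T);gs=grey(S)
for uv in [(339,130),(398,207),(447,147),(512,208),(266,187)]:
    s,c=blob(g,uv); print(uv,s,c.round(1),onz("top",c,25).round(1), "width mm",s[2]*900/415)
s,c=blob(g,(339,130)); s2,c2=blob(gs,(248,230)); print(s2,c2,cross(ray("top",c),ray("side",c2)))
a=cv2.resize(T[110:245,215:375],None,fx=5,fy=5,interpolation=cv2.INTER_CUBIC)[:600]
cv2.imwrite("pics/c1.png",a[:, :800])
cv2.imwrite("pics/c2.png",cv2.resize(S[205:345,210:370],None,fx=4,fy=4,interpolation=cv2.INTER_CUBIC))
E
```

```text
(339, 130) [327 121  25  28 535] [338.9 134. ] [628.8 106.9  25. ] width mm 54.21686746987952
(398, 207) [389 201  18  19 259] [397.6 209.6] [452.  -41.2  25. ] width mm 39.036144578313255
(447, 147) [427 135  33  32 699] [444.8 150.6] [ 604.1 -150.3   25. ] width mm 71.56626506024097
(512, 208) [ 494  192   38   36 1060] [512.3 209.8] [ 469.9 -309.    25. ] width mm 82.40963855421687
(266, 187) [246 173  38  38 752] [264.1 190.2] [476.8 274.6  25. ] width mm 82.40963855421687
[233 214  29  36 811] [247.8458693  230.89395808] (array([628.17594368, 106.88586277,  27.19990465]), np.float64(0.3952927717036423))
```

View pics/c1.png

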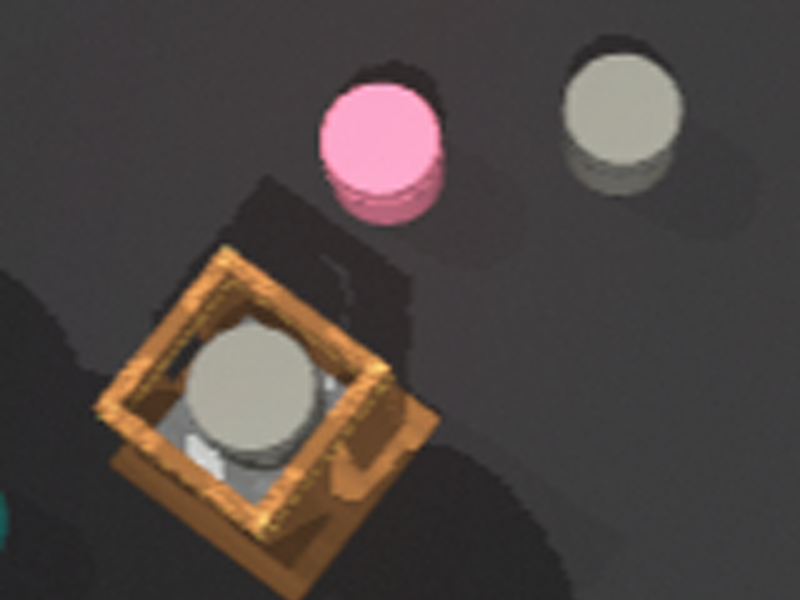

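View pics/c2.png

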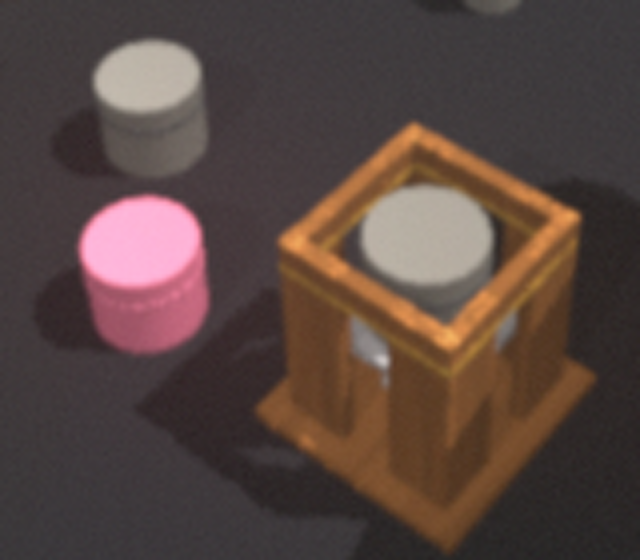

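The crops show a plain grey round tin with a seam, lid at about (339.6,131.8). It is separate from the pink one. The rim's four corners are clear and its top band is closed, so the fingers have to stay above it.

```bash
python3 - <<'E'
from h import *
from scipy.spatial.transform import Rotation as Ro
from rig import ctrl
p=lambda u,v:(u/5+215,v/5+110)
q=lambda u,v:(u/4+210,v/4+205)
print("lid",onz("top",p(623,109),50),onz("side",q(149,76),50))
print("pink",onz("top",p(381,138),50))
C=[onz("top",p(*c),120) for c in [(227,248),(390,370),(262,535),(98,410)]]
D=[onz("side",q(*c),120) for c in [(416,125),(580,215),(447,348),(280,242)]]
for X in (C,D): print("rim",np.mean(X,0).round(1),[round(np.linalg.norm(X[i]-X[i-1]),1) for i in range(4)],np.degrees(np.arctan2(*(X[1]-X[0])[1::-1])))
print("pile lid",onz("top",p(252,386),114),onz("side",q(427,235),114))
s=ctrl.sense();w=s["ee_rot"];print(Ro.from_quat(np.r_[w[1:],w[0]]).as_matrix().round(3))
E
```

```text
lid [625.00615061 105.99016528  50.        ] [626.68501446 109.3858057   50.        ]
pink [602.69787553 219.13998925  50.        ]
rim [461.6 260.5 120. ] [np.float64(88.8), np.float64(89.4), np.float64(88.5), np.float64(89.0)] -123.33563253197916
rim [464.1 263.9 120. ] [np.float64(89.2), np.float64(87.9), np.float64(89.9), np.float64(87.1)] 147.55435130562242
pile lid [464.7138594  258.31165641 114.        ] [465.8956783  262.43955261 114.        ]
[[-0.001  0.376  0.926]
 [-0.001  0.926 -0.376]
 [-1.    -0.001 -0.   ]]
```

carry_out:
  targets:
    - {"x":0.428,"y":-0.379,"z":0,"hand":1}
    - {"x":0.428,"y":-0.379,"z":0,"hand":1}
    - {"x":0.428,"y":-0.379,"z":0,"hand":1}
    - {"x":0.428,"y":-0.379,"z":0,"hand":1}
    - {"x":0.428,"y":-0.379,"z":0,"hand":1}

```text
invalid input at $.targets[0]: expected keys x, y, z, ax, ay, az, hand
```

carry_out:
  targets:
    - {"x":0.428,"y":-0.379,"z":0,"ax":0,"ay":0,"az":0,"hand":1}
    - {"x":0.428,"y":-0.379,"z":0,"ax":0,"ay":0,"az":0,"hand":1}
    - {"x":0.428,"y":-0.379,"z":0,"ax":0,"ay":0,"az":0,"hand":1}
    - {"x":0.428,"y":-0.379,"z":0,"ax":0,"ay":0,"az":0,"hand":1}
    - {"x":0.428,"y":-0.379,"z":0,"ax":0,"ay":0,"az":0,"hand":1}

```text
time_s: 0.72
eef_pos: [432.7, 277.6, 231.1]
ee_rot: [0.694, 0.136, 0.694, -0.136]
force: [-0.1, 0.8, 0.5]
grip_width: 1.002
```

carry_out:
  targets:
    - {"x":0.193,"y":-0.17,"z":0,"ax":0,"ay":0,"az":0,"hand":1}
    - {"x":0.193,"y":-0.17,"z":0,"ax":0,"ay":0,"az":0,"hand":1}
    - {"x":0.193,"y":-0.17,"z":0,"ax":0,"ay":0,"az":0,"hand":1}
    - {"x":0.193,"y":-0.17,"z":0,"ax":0,"ay":0,"az":0,"hand":1}
    - {"x":0.193,"y":-0.17,"z":-0.04,"ax":0,"ay":0,"az":0,"hand":1}

```text
time_s: 1.35
eef_pos: [627.8, 106.0, 192.1]
ee_rot: [0.696, 0.137, 0.692, -0.137]
force: [-0.3, 0.6, -1.4]
grip_width: 0.999
```

```bash
python3 - <<'E'
from h import *
from rig import ctrl
print(ctrl.sense()["eef_pos"]); c=viewer.camera_info("wrist")
im=viewer.capture("wrist"); cv2.imwrite("pics/w1.png",im)
s=ctrl.sense(); print(s["eef_pos"],s["time_s"]); 
g=grey(im)
n,l,st,ce=cv2.connectedComponentsWithStats(g)
for k in range(1,n):
    if st[k,4]>600: print(st[k],ce[k].round(),onz("wrist",ce[k],50,c).round(1))
E
```

```text
[627.78969453 106.01894013 192.12887173]
[624.25713511 106.88135175 184.3699737 ] 1.4
[    0     0   367   397 91170] [153. 167.] [541.6 -45.7  50. ]
[  388     0   252   341 46615] [555. 155.] [688.7 345.6  50. ]
[ 294  155   53   57 2358] [320. 184.] [624.9 109.2  50. ]
[405 254  37  52 609] [424. 280.] [785.3 180.2  50. ]
[ 225  290   47   51 1095] [250. 315.] [751.5 -38.5  50. ]
[ 560  336   80   64 3551] [608. 370.] [1028.3  379.2   50. ]
[446 378  51  22 727] [472. 392.] [996.6 194.3  50. ]
```

View pics/w1.png

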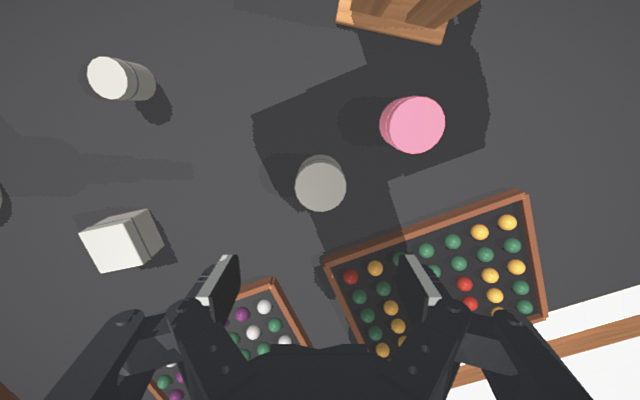

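Wrist view: the grey tin's lid is at (321,187) and pink is at (413,125), well clear of the fingers' path. Three views agree on about (626.5,108.5). I'll descend partway and settle.

carry_out:
  targets:
    - {"x":0.001,"y":0.001,"z":-0.06,"ax":0,"ay":0,"az":0,"hand":1}
    - {"x":0.001,"y":0.001,"z":-0.11,"ax":0,"ay":0,"az":0,"hand":1}
    - {"x":0.001,"y":0.001,"z":-0.11,"ax":0,"ay":0,"az":0,"hand":1}
    - {"x":0.001,"y":0.001,"z":-0.11,"ax":0,"ay":0,"az":0,"hand":1}

```text
time_s: 1.9
eef_pos: [626.6, 110.6, 84.0]
ee_rot: [0.695, 0.136, 0.693, -0.135]
force: [-0.5, -0.2, 0.8]
grip_width: 0.996
```

```bash
python3 - <<'E'
from rig import ctrl
print(ctrl.sense())
E
```

```text
{'time_s': 1.9, 'joints': array([-9.15644296e-03,  6.89781390e-01,  1.30942368e+00,  2.58729007e-05,
        1.13911495e+00, -1.19458370e+00]), 'dq': array([-1.74867561e-03, -1.78302103e-02, -1.16984979e-02, -4.87080904e-05,
       -1.00859906e-02, -7.49036983e-04]), 'tau': array([-6.32857002e-03, -5.25556684e+01, -2.23498714e+01, -7.59345448e-05,
        2.30460725e-02,  1.28989632e-03]), 'eef_pos': array([626.55195376, 110.57372758,  83.95582732]), 'ee_rot': array([ 0.69515529,  0.13562991,  0.69288309, -0.13519124]), 'force': array([-0.4839921 , -0.18225991,  0.76389421]), 'wrist_torque': array([ 0.03374379, -0.00744066, -0.00392634]), 'grip_width': 0.9963465795663691}
```

carry_out:
  targets:
    - {"x":0,"y":-0.002,"z":-0.04,"ax":0,"ay":0,"az":0,"hand":1}
    - {"x":0,"y":-0.002,"z":-0.07,"ax":0,"ay":0,"az":0,"hand":1}
    - {"x":0,"y":-0.002,"z":-0.07,"ax":0,"ay":0,"az":0,"hand":1}
    - {"x":0,"y":-0.002,"z":-0.07,"ax":0,"ay":0,"az":0,"hand":1}

```text
time_s: 2.4
eef_pos: [627.1, 108.4, 14.2]
ee_rot: [0.695, 0.136, 0.693, -0.135]
force: [1.4, -0.8, 1.1]
grip_width: 1.001
```

carry_out:
  targets:
    - {"x":0,"y":0,"z":0,"ax":0,"ay":0,"az":0,"hand":-1}
    - {"x":0,"y":0,"z":0,"ax":0,"ay":0,"az":0,"hand":-1}
    - {"x":0,"y":0,"z":0,"ax":0,"ay":0,"az":0,"hand":-1}
    - {"x":0,"y":0,"z":0,"ax":0,"ay":0,"az":0,"hand":-1}
    - {"x":0,"y":0,"z":0,"ax":0,"ay":0,"az":0,"hand":-1}
  grip_force: 30

```text
time_s: 3.02
eef_pos: [626.2, 108.3, 12.8]
ee_rot: [0.695, 0.136, 0.693, -0.135]
force: [-0.6, 0.6, 5.0]
grip_width: 0.642
```

carry_out:
  targets:
    - {"x":0,"y":0,"z":0,"ax":0,"ay":0,"az":0,"hand":-1}
    - {"x":0,"y":0,"z":0,"ax":0,"ay":0,"az":0,"hand":-1}

```text
time_s: 3.28
eef_pos: [626.2, 108.3, 12.8]
ee_rot: [0.695, 0.136, 0.693, -0.135]
force: [-1.6, -1.1, 6.5]
grip_width: 0.647
```

Gripped: width 0.645×85 ≈ 55 mm, which fits the 56 mm tin. Lifting.

carry_out:
  targets:
    - {"x":0,"y":0,"z":0.03,"ax":0,"ay":0,"az":0,"hand":-1}
    - {"x":0,"y":0,"z":0.08,"ax":0,"ay":0,"az":0,"hand":-1}
    - {"x":0,"y":0,"z":0.14,"ax":0,"ay":0,"az":0,"hand":-1}
    - {"x":0,"y":0,"z":0.17,"ax":0,"ay":0,"az":0,"hand":-1}
    - {"x":0,"y":0,"z":0.17,"ax":0,"ay":0,"az":0,"hand":-1}

```text
time_s: 3.9
eef_pos: [626.3, 108.3, 183.8]
ee_rot: [0.696, 0.136, 0.692, -0.135]
force: [0.0, 0.8, -2.2]
grip_width: 0.646
```

carry_out:
  targets:
    - {"x":-0.04,"y":0.038,"z":0,"ax":0,"ay":0,"az":0,"hand":-1}
    - {"x":-0.08,"y":0.076,"z":0,"ax":0,"ay":0,"az":0,"hand":-1}
    - {"x":-0.12,"y":0.114,"z":0,"ax":0,"ay":0,"az":0,"hand":-1}
    - {"x":-0.162,"y":0.153,"z":0,"ax":0,"ay":0,"az":0,"hand":-1}
    - {"x":-0.162,"y":0.153,"z":0,"ax":0,"ay":0,"az":0,"hand":-1}

```text
time_s: 4.53
eef_pos: [460.4, 263.2, 179.8]
ee_rot: [0.693, 0.134, 0.695, -0.135]
force: [0.3, -0.6, -0.1]
grip_width: 0.646
```

```bash
python3 - <<'E'
from h import *
from rig import ctrl
print(ctrl.sense()["eef_pos"],ctrl.sense()["force"])
a=viewer.capture("side");b=viewer.capture("wrist")
a=cv2.resize(a[150:350,200:440],None,fx=3,fy=3)[:, :720]
cv2.imwrite("pics/s2.png",a); cv2.imwrite("pics/w2.png",b)
print(ctrl.sense()["eef_pos"])
E
```

```text
[460.38619117 263.17095447 179.77649875] [ 0.32629393 -0.56964733 -0.09003397]
[463.02268466 261.23422395 180.11597818]
```

View pics/s2.png

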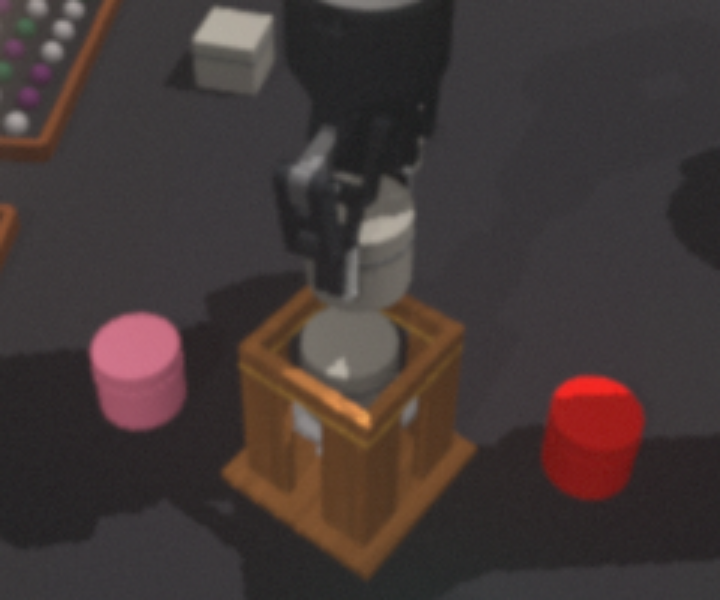

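The held tin is upright above the mouth and lines up with the pile tin (lid at ~(350,340) in the crop). Lowering.

carry_out:
  targets:
    - {"x":0,"y":0,"z":-0.03,"ax":0,"ay":0,"az":0,"hand":-1}
    - {"x":0,"y":0,"z":-0.048,"ax":0,"ay":0,"az":0,"hand":-1}
    - {"x":0,"y":0,"z":-0.048,"ax":0,"ay":0,"az":0,"hand":-1}
    - {"x":0,"y":0,"z":-0.051,"ax":0,"ay":0,"az":0,"hand":-1}
    - {"x":0,"y":0,"z":-0.051,"ax":0,"ay":0,"az":0,"hand":-1}

```text
time_s: 5.25
eef_pos: [463.9, 261.1, 130.6]
ee_rot: [0.694, 0.136, 0.694, -0.136]
force: [0.2, 0.0, -0.5]
grip_width: 0.647
```

carry_out:
  targets:
    - {"x":0,"y":0,"z":-0.002,"ax":0,"ay":0,"az":0,"hand":-1}
    - {"x":0,"y":0,"z":-0.003,"ax":0,"ay":0,"az":0,"hand":-1}
    - {"x":0,"y":0,"z":-0.004,"ax":0,"ay":0,"az":0,"hand":-1}
    - {"x":0,"y":0,"z":-0.004,"ax":0,"ay":0,"az":0,"hand":-1}

```text
time_s: 5.75
eef_pos: [463.6, 261.3, 126.8]
ee_rot: [0.694, 0.136, 0.694, -0.135]
force: [-1.8, -1.0, 3.6]
grip_width: 0.648
```

Contact (≈4 N). Release gently, then rise.

carry_out:
  targets:
    - {"x":0,"y":0,"z":0,"ax":0,"ay":0,"az":0,"hand":0.45}
    - {"x":0,"y":0,"z":0,"ax":0,"ay":0,"az":0,"hand":0.7}
    - {"x":0,"y":0,"z":0,"ax":0,"ay":0,"az":0,"hand":1}
    - {"x":0,"y":0,"z":0,"ax":0,"ay":0,"az":0,"hand":1}
    - {"x":0,"y":0,"z":0,"ax":0,"ay":0,"az":0,"hand":1}

```text
time_s: 6.38
eef_pos: [463.5, 261.2, 126.3]
ee_rot: [0.694, 0.136, 0.694, -0.136]
force: [-0.7, -0.0, -0.3]
grip_width: 1.002
```

carry_out:
  targets:
    - {"x":0,"y":0,"z":0.02,"ax":0,"ay":0,"az":0,"hand":1}
    - {"x":0,"y":0,"z":0.06,"ax":0,"ay":0,"az":0,"hand":1}
    - {"x":0,"y":0,"z":0.11,"ax":0,"ay":0,"az":0,"hand":1}
    - {"x":0,"y":0,"z":0.11,"ax":0,"ay":0,"az":0,"hand":1}

```text
time_s: 6.88
eef_pos: [464.8, 261.7, 239.9]
ee_rot: [0.696, 0.137, 0.692, -0.134]
force: [0.2, 1.3, -1.0]
grip_width: 0.999
```

carry_out:
  targets:
    - {"x":0,"y":0,"z":0,"ax":0,"ay":0,"az":0,"hand":-1}
    - {"x":0,"y":0,"z":0,"ax":0,"ay":0,"az":0,"hand":-1}
    - {"x":0,"y":0,"z":0,"ax":0,"ay":0,"az":0,"hand":-1}
    - {"x":0,"y":0,"z":0,"ax":0,"ay":0,"az":0,"hand":-1}
    - {"x":0,"y":0,"z":0,"ax":0,"ay":0,"az":0,"hand":-1}

```text
time_s: 7.5
eef_pos: [463.5, 261.2, 236.1]
ee_rot: [0.694, 0.136, 0.694, -0.136]
force: [0.2, -0.0, -0.1]
grip_width: -0.002
```

carry_out:
  targets:
    - {"x":0,"y":0,"z":0,"ax":0,"ay":0,"az":0,"hand":-1}
    - {"x":0,"y":0,"z":0,"ax":0,"ay":0,"az":0,"hand":-1}
    - {"x":0,"y":0,"z":0,"ax":0,"ay":0,"az":0,"hand":-1}
    - {"x":0,"y":0,"z":0,"ax":0,"ay":0,"az":0,"hand":-1}

```text
time_s: 8.0
eef_pos: [463.5, 261.3, 236.3]
ee_rot: [0.694, 0.136, 0.694, -0.136]
force: [-0.4, -0.7, 0.0]
grip_width: 0.004
```

```bash
python3 - <<'E'
from h import *
from rig import ctrl
print(ctrl.sense()["eef_pos"],ctrl.sense()["force"])
a=viewer.capture("side")[150:350,200:440];c=viewer.camera_info("wrist");b=viewer.capture("wrist")
cv2.imwrite("pics/s3.png",np.hstack([cv2.resize(a,(360,300)),cv2.resize(b,(440,300))])); cv2.imwrite("pics/w3.png",b)
np.savez("w3.npz",**c)
E
```

```text
[463.51627447 261.26084502 236.30866295] [-0.36543434 -0.74559204  0.03396447]
```

View pics/s3.png

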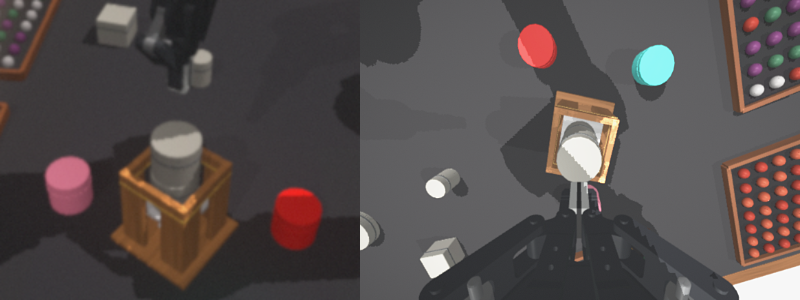

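The new tin stands upright on the pile and the fingers are shut above it. Now I press the lid, expected at z≈164.

carry_out:
  targets:
    - {"x":0,"y":0,"z":-0.04,"ax":0,"ay":0,"az":0,"hand":-1}
    - {"x":0,"y":0,"z":-0.06,"ax":0,"ay":0,"az":0,"hand":-1}
    - {"x":0,"y":0,"z":-0.067,"ax":0,"ay":0,"az":0,"hand":-1}
    - {"x":0,"y":0,"z":-0.07,"ax":0,"ay":0,"az":0,"hand":-1}
    - {"x":0,"y":0,"z":-0.073,"ax":0,"ay":0,"az":0,"hand":-1}

```text
time_s: 8.72
eef_pos: [463.9, 261.4, 164.0]
ee_rot: [0.694, 0.136, 0.694, -0.135]
force: [-0.8, -0.4, 6.5]
grip_width: -0.001
```

carry_out:
  targets:
    - {"x":0,"y":0,"z":-0.003,"ax":0,"ay":0,"az":0,"hand":-1}
    - {"x":0,"y":0,"z":-0.006,"ax":0,"ay":0,"az":0,"hand":-1}
    - {"x":0,"y":0,"z":-0.009,"ax":0,"ay":0,"az":0,"hand":-1}
    - {"x":0,"y":0,"z":-0.012,"ax":0,"ay":0,"az":0,"hand":-1}
    - {"x":0,"y":0,"z":-0.015,"ax":0,"ay":0,"az":0,"hand":-1}

```text
time_s: 9.35
eef_pos: [464.1, 261.4, 149.7]
ee_rot: [0.695, 0.136, 0.693, -0.135]
force: [-2.3, -0.9, 8.5]
grip_width: -0.002
```

carry_out:
  targets:
    - {"x":0,"y":0,"z":-0.003,"ax":0,"ay":0,"az":0,"hand":-1}
    - {"x":0,"y":0,"z":-0.007,"ax":0,"ay":0,"az":0,"hand":-1}
    - {"x":0,"y":0,"z":-0.01,"ax":0,"ay":0,"az":0,"hand":-1}
    - {"x":0,"y":0,"z":-0.013,"ax":0,"ay":0,"az":0,"hand":-1}
    - {"x":0,"y":0,"z":-0.016,"ax":0,"ay":0,"az":0,"hand":-1}

```text
time_s: 9.98
eef_pos: [464.2, 261.5, 133.8]
ee_rot: [0.695, 0.136, 0.693, -0.135]
force: [-2.6, -1.4, 8.5]
grip_width: 0.001
```

carry_out:
  targets:
    - {"x":0,"y":0,"z":-0.003,"ax":0,"ay":0,"az":0,"hand":-1}
    - {"x":0,"y":0,"z":-0.006,"ax":0,"ay":0,"az":0,"hand":-1}
    - {"x":0,"y":0,"z":-0.009,"ax":0,"ay":0,"az":0,"hand":-1}
    - {"x":0,"y":0,"z":-0.011,"ax":0,"ay":0,"az":0,"hand":-1}
    - {"x":0,"y":0,"z":-0.011,"ax":0,"ay":0,"az":0,"hand":-1}

```text
time_s: 10.6
eef_pos: [464.1, 261.5, 122.6]
ee_rot: [0.695, 0.136, 0.693, -0.135]
force: [-1.8, -0.1, 5.8]
grip_width: 0.001
```

carry_out:
  targets:
    - {"x":0,"y":0,"z":-0.002,"ax":0,"ay":0,"az":0,"hand":-1}
    - {"x":0,"y":0,"z":-0.003,"ax":0,"ay":0,"az":0,"hand":-1}
    - {"x":0,"y":0,"z":-0.003,"ax":0,"ay":0,"az":0,"hand":-1}

```text
time_s: 10.98
eef_pos: [464.1, 261.5, 119.7]
ee_rot: [0.695, 0.136, 0.693, -0.135]
force: [-2.1, 0.4, 7.8]
grip_width: 0.0
```

carry_out:
  targets:
    - {"x":0,"y":0,"z":0.005,"ax":0,"ay":0,"az":0,"hand":-1}
    - {"x":0,"y":0,"z":0.04,"ax":0,"ay":0,"az":0,"hand":-1}
    - {"x":0,"y":0,"z":0.09,"ax":0,"ay":0,"az":0,"hand":-1}
    - {"x":0,"y":0,"z":0.15,"ax":0,"ay":0,"az":0,"hand":-1}
    - {"x":0,"y":0,"z":0.15,"ax":0,"ay":0,"az":0,"hand":-1}

```text
time_s: 11.6
eef_pos: [464.9, 261.7, 273.1]
ee_rot: [0.697, 0.137, 0.691, -0.134]
force: [-0.2, 0.7, 0.1]
grip_width: -0.005
```

```bash
python3 - <<'E'
from h import *
a=viewer.capture("side")[205:345,240:400]
b=viewer.capture("wrist")[100:320,200:540]
cv2.imwrite("pics/s4.png",np.hstack([cv2.resize(a,(400,350),interpolation=cv2.INTER_CUBIC),cv2.resize(b,(400,350))]))
E
```

```text
(no output)
```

View pics/s4.png

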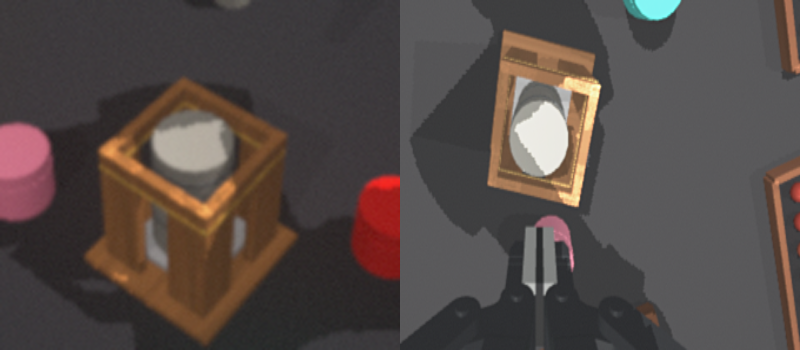

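The lid at (194,142) in the side crop sits inside the rim outline, centred on about (194,146). The tin is upright, the look-alikes have not moved, and the gripper is clear.

```bash
python3 -c "
from rig import ctrl,finish_job
s=ctrl.sense();print(s['time_s'],s['eef_pos'],s['force']);print(finish_job())"
```

```text
11.7 [463.44786454 261.23609975 268.34296378] [ 0.37937381 -0.53579605 -0.01186485]
the job is handed in; nothing more can be done
None
```

The dispenser is topped up and the job was handed in at 11.7 s. I loaded the 56 mm grey round tin, stood it on the tin in the well, and pressed the pile down with the fingers shut.

- **Contact:** the fingers met the new lid at about z = 164 mm, as expected, and the press took 6–8.5 N.
- **Final level:** the fingertips stopped on the lid at z = 119.7 mm, against the rim at 120 mm.
- **Last pictures:** after I raised the gripper, the tin was upright with its lid about level with the rim. The coloured look-alikes in view were untouched, and the force on the tool was about zero.
- **Small disagreements:** the cameras' position estimates differed by about 2–4 mm. In the side view the lid centre sits about 1.6 px off the rim centre, roughly 3 mm. I did not measure the lid height separately after letting go.

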